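# Slide a weld test coupon under a spring clip

## Task

Load the weld test coupon into the inspection fixture: press the yellow pad of the spring clip down with one fingertip so that its jaw lifts, and, holding it down, push the coupon along its channel with the other finger until it is fully home against the end stop. Then let the clip close on the coupon and move away. Push the coupon only, without lifting or pinching it, and leave the things lying around the fixture where they are.

Things in the scene. Friction and masses are not known exactly. Their poses are not given: they have to be found in the camera images.
- fixture: Fixed steel fixture, footprint 190 x 132 mm. Origin on the bench under the channel's centre line; x runs along the channel the way the coupon is pushed, y points to the yellow pad's side, z up. All positions below are in this frame, in mm. A flat deck, top at z = 25, runs from x = -100 to 80. Two rails on it (7 thick, tops at z = 32) bound a channel at y = -27 to 27, open at the -x end.
- end_stop (a point): Middle of the end stop's face, at deck height: x = 65, y = 0, z = 25. The stop is an aluminium block across the channel, top at z = 36; the coupon's front face touches it when home.
- clip_pin (a point): Point on the clip's hinge pin, at x = -25, y = 40, z = 29. The pin runs along x, beside the channel, between the channel and the pad.
- clip (a joint): Hinge of the spring clip, rad: 0 released, grows as the yellow pad is pressed down, hard limit 0.45. Pressing the pad lifts the jaw on the other side of the pin: the coupon passes below it from about 0.23 rad, 0.30 to 0.42 is comfortable. The spring closes the clip when let go; with the coupon beneath, the jaw rests on it at about 0.19 rad.
- jaw_lip (a point): Underside of the jaw's blunt lip: at rest x = 40, y = 3.5, z = 30, too low for the coupon, whose top is at z = 37; pressed, it rises by about 36.5 mm x sin(joint). The jaw is a steel arm over the channel, x = 32 to 48, from the pin (y = 40) to the lip (y = 0 to 7), top at z = 55 at rest and up to 16 mm higher when pressed.
- pad_top (a point): Clip's pressing pad: flat flap with yellow face, x = -97 to 47, 44 mm wide. This point: mid upper face, at rest x = -25, y = 63.5, z = 39; slopes up outward by 0.40 rad, outer edge y = 84, z = 48. At 0.40 rad it is level at z = 29, so two level fingertips at z = 30 hold it down (at y = 60 to 78) and meet the coupon's rear face at once. Takes 4 N at first, 8 N fully down; a fingertip may slide along it in x.
- coupon: Weld test coupon: flat dark steel plate 60 (x, along the channel) x 50 (y) x 12 mm thick, weld bead across it, about 0.28 kg (varies). Lies loose on the deck in the channel, 2 mm to spare each side, before the jaw. Origin at the centre of its underside, axes as the fixture's. Its centre starts at fixture x = -28 to -5; home it is at x = 35.
- gusset: Loose triangular steel gusset plate, 60 x 60 x 8 mm, beside the fixture; leave alone. Origin at the centre of its underside.
- soapstone: Loose soapstone stick in a flat holder, 12 x 127 x 9 mm, long along its y, beside the fixture on the side away from the pad; leave alone. Origin at the centre of its underside.
- round_slug: Loose round steel slug, 35 mm diameter, 26 mm high, standing near the open end of the channel; leave alone. Origin at the centre of its underside.
- hex_nut: Loose hexagon nut, 27 x 24 x 13 mm, lying beyond the end stop; leave alone. Origin at the centre of its underside.
Things that resemble listed ones, but are neither listed nor needed, are in the scene too. Of the things like the coupon, leave any that is blue; of the rest the smaller one is meant.

How it is judged:
On the way, in this order (a step that is already met when the one before it is completed fails the run):
1. the clip's pad is held down by a finger (joint over 0.245 rad) while the coupon is still before the jaw (value of joint clip above 0.245 rad and contact force between the fingers and clip above 0.5 N and x of coupon in the frame of fixture below 0.002 m), for 0.1 s.
2. a finger holds the pad down while fingers push the coupon under the jaw, its front face past the jaw's near side but not yet home (value of joint clip above 0.245 rad and contact force between the fingers and clip above 0.5 N and x of coupon in the frame of fixture between 0.004 and 0.0315 m and contact force between the fingers and coupon above 0.2 N), for 0.02 s.
3. the coupon is home, within 3.5 mm of the end stop, with the clip still held down (value of joint clip above 0.245 rad and contact force between the fingers and clip above 0.5 N and x of coupon in the frame of fixture between 0.0315 and 0.0375 m and z of coupon in the frame of fixture between 0.0225 and 0.0275 m and angle between the x axis of coupon and the x axis of fixture, either way round below 0.08 rad), for 0.1 s.
At the end, for the whole second after the job is handed in: The coupon lies flat on the deck, its front face within 3.5 mm of the end stop and square to the channel within 0.08 rad, at rest; the clip is released and its jaw rests on the coupon (joint 0.14 to 0.235 rad); gusset, soapstone, slug and nut are within 15 mm of where they were (x of coupon in the frame of fixture between 0.0315 and 0.0375 m and z of coupon in the frame of fixture between 0.0225 and 0.0275 m and angle between the x axis of coupon and the x axis of fixture, either way round below 0.08 rad and value of joint clip between 0.14 and 0.235 rad and linear speed of coupon below 0.01 m/s and contact force between coupon and fixture above 1 N and distance of each of gusset, soapstone, round_slug, hex_nut from where it was at the start of the episode below 0.015 m); the robot touches nothing.
It fails at once if the coupon is lifted more than 6 mm off the deck, or tipped by more than 0.2 rad (z of coupon in the frame of fixture above 0.031 m or angle between coupon's own z axis and vertical above 0.2 rad).
It fails at once if the gusset, soapstone, slug or nut is moved more than 15 mm (not (distance of each of gusset, soapstone, round_slug, hex_nut from where it was at the start of the episode below 0.015 m)).
It also fails if it takes over 35 s, if anything falls off the work surface, if the arm or the gripper's body presses on something with over 40 N, if the wrist force passes 120 N, or if a joint passes its speed limit or range.

## Robot

A 7-joint arm with a two-finger parallel gripper is mounted at the origin on the work surface; the furniture and walls round the work are solid. World frame = base frame: x ahead of the robot, y to its left, z up, the work surface at z = 0. Lengths are in m, angles in rad, forces in N, time in s.
With the tool pointing down it reaches from about 0.35 to 0.9 m from the base axis. Payload 8.1 kg.
Tool frame: the origin (TCP) lies between the finger pads; the fingertips stand 25 mm ahead of it and the grasp point (between the pads) lies 6 mm ahead of it; z points along the fingers, y is the direction in which the jaws open and shut (so a half turn about z gives the same grasp; the last joint's range is limited). The gripper opens to 92 mm and grips with 3 to 60 N. Pads are 19 mm wide; open, the fingers measure 130 mm over their backs; the gripper's body (75 mm by 190 mm) begins 47 mm behind the grasp point.
Start: joints at [-1.243, 0.434, 0.025, 1.573, -0.012, 1.134, -0.075], TCP at [0.261, 0.568, 0.252] pointing down, gripper open.
Joint ranges: [-2.62, 2.62], [-0.44, 2.09], [-1.27, 1.32], [0.08, 2.57], [-1.32, 4.46], [0.12, 2], [-2.74, 2.74]. Speed limits (rad/s): [2.22, 2.22, 3.01, 3.01, 3.14, 3.14, 3.14].

## Interface

Orientations are given as a rotation vector (axis times angle).
In Python, from cell import * gives the robot as it stands.
- The arm moves only by the shell command python3 -m jog 'ROWS' [FORCE]. ROWS is JSON, one flat list of numbers, 5 for each row, row after row: the finger opening in mm, from 0 to 91.8, then the shift along the tool's x, y, z in units of 40 mm (1.0 is 40 mm), then the turn about the tool's z in units of 6 degrees (1.0 is 6 degrees). A call has 1 to 20 rows; each row shifts and turns the pose as measured when the row begins, along the tool's axes as they then stand; what a row does not reach is not made up. A row lasts 1/12 s, in which the tool goes at most 41.7 mm and 7.16 degrees, less where a joint would pass 70% of its speed; a pose out of reach is approached as far as the arm can. A call is refused whole if a number of a shift passes 1 or a number of a turn 1, either way. A call with a gripper value outside its range is refused whole. The fingers move at their own pace and stop on an object; FORCE is the grip in N (left out, the last holds). Time passes only in rows, so rows that do not move let the fingers close. It gives the time, the measured TCP pose, the force and the opening at its end, in the units of the state.
- observe(): the state, without advancing time (a new reading comes with each control period).
- get_image(name): name is "scene" or "side" or "wrist"; returns the picture (480x640x3 uint8, red, green, blue); there is no depth.
- camera_params(name): a dict with "intrinsics" (3x3 intrinsics, pixels), "xyz" and "orientation" of the camera in the world. Camera axes: x right, y down, z forward; pixel columns grow to the right and rows downward; lengths in m; the calibration is good to about 2 mm. A picture is of the moment at which its call begins: read the wrist's pose just before it. camera_params takes no time and is no camera call; for the wrist camera it gives the pose at the moment of the call.
- sign_off(): hands the job in, once; it reports no verdict.
The state is a dict: "clock": time; "joints": joint angles; "dq": joint speeds; "joint_efforts": joint torques, N m; "position": TCP position; "ee_rot": TCP orientation; "force": force on the tool from outside, world axes, zero at the start; "ft_torque": the same for the moment, N m; "width": opening from 0.0 (shut) to 1.0 (fully open).
Only numpy, scipy, OpenCV 4.12 (cv2) and the standard library are available. Lean on these libraries where they do the work, as an engineer would, in place of code of your own. Each camera call takes 0.05 s, during which the arm holds its last target. There are 200 camera calls.

## Working session

There is one attempt and no reset: what is moved stays moved. The work goes in short steps, Python scripts to look and compute and a shell command to move; the robot and the scene stay as the last step left them, time stands still between calls to the robot, and variables do not carry over. Pictures are saved under pics/ and viewed, about 8 in all and at most 12, crops included, and the job is handed in when it is done.

```bash
mkdir -p pics; ls
python3 - <<'E'
from cell import *
import cv2
for n in ("scene","side"):
    im=get_image(n); cv2.imwrite(f"pics/{n}0.png",im[...,::-1])
    p=camera_params(n); print(n,p)
print(observe())
E
```

```text
pics
scene {'intrinsics': array([[441.84008898,   0.        , 322.24038046],
       [  0.        , 441.84008898, 241.1646141 ],
       [  0.        ,   0.        ,   1.        ]]), 'xyz': array([ 1.1800677 , -0.10877547,  0.4101183 ]), 'orientation': array([-1.26092945, -1.85462101,  1.1898269 ])}
side {'intrinsics': array([[570.05168963,   0.        , 317.86066769],
       [  0.        , 570.05168963, 242.06240689],
       [  0.        ,   0.        ,   1.        ]]), 'xyz': array([0.44290236, 0.23886031, 0.61156333]), 'orientation': array([-0.09016788,  2.85216514, -1.2924152 ])}
{'clock': 0.1, 'joints': array([-1.24258518,  0.43510212,  0.02499045,  1.57396529, -0.01159061,
        1.13399422, -0.07510861]), 'dq': array([ 4.80987566e-04, -2.02657001e-03, -1.38856956e-05, -3.95309043e-03,
       -2.76703475e-04, -1.15546746e-03,  2.56998180e-04]), 'joint_efforts': array([ 3.45954650e-03, -6.69120026e+01,  9.88073386e-01, -3.15148652e+01,
       -6.05318486e-02,  3.73737712e-02,  5.71533860e-05]), 'position': array([0.26089297, 0.56750368, 0.25107121]), 'ee_rot': array([-6.71599952e-01, -3.06881401e+00,  2.06670062e-03]), 'force': array([-0.81837567, -0.38908606, -0.31364102]), 'ft_torque': array([-0.00591292, -0.0163654 ,  0.0035587 ]), 'width': 0.99704767649309}
```

View pics/scene0.png

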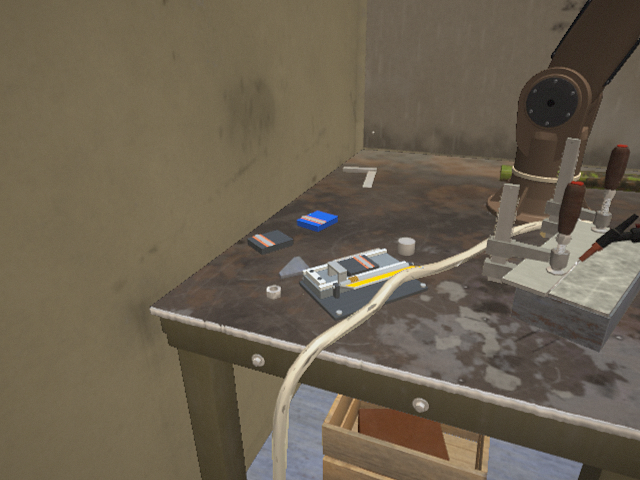

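View pics/side0.png

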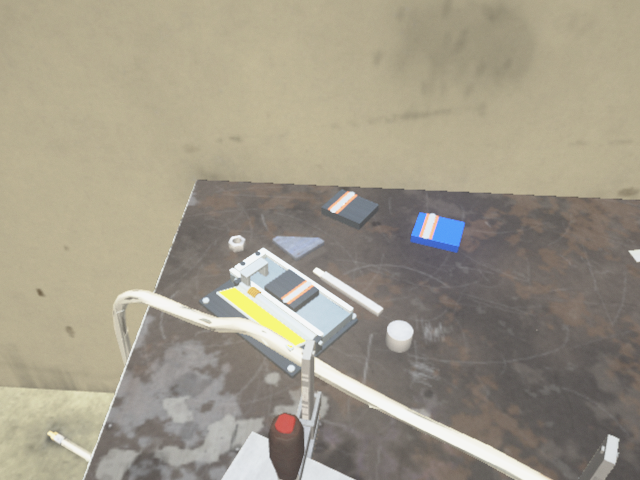

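Side view: the fixture has its channel running from about (340,325) to (245,265), with the yellow pad at (262,318). There are three coupon-like plates: dark with bead in the channel (292,290), a larger dark one on the bench (350,208), and a blue one (437,232). The smaller non-blue one, in the channel, fits. A hose passes close to the pad side. I'll enlarge to confirm and measure.

```bash
cat > h.py <<'E'
import numpy as np, cv2
from scipy.spatial.transform import Rotation as R
from cell import *
def ray(n,u,v,p=None):
    p=p or camera_params(n); d=np.linalg.inv(p["intrinsics"])@[u,v,1]
    return np.array(p["xyz"]),R.from_rotvec(p["orientation"]).apply(d)
def onz(n,u,v,z,p=None):
    o,d=ray(n,u,v,p); return o+d*(z-o[2])/d[2]
def proj(n,X,p=None):
    p=p or camera_params(n); c=R.from_rotvec(p["orientation"]).inv().apply(np.atleast_2d(X)-p["xyz"])
    q=c@p["intrinsics"].T; return q[:,:2]/q[:,2:]
def tri(a,b):
    (o1,d1),(o2,d2)=a,b
    s=np.linalg.lstsq(np.c_[d1,-d2],o2-o1,rcond=None)[0]
    P,Q=o1+d1*s[0],o2+d2*s[1]; return (P+Q)/2,np.linalg.norm(P-Q)
E
python3 - <<'E'
from h import *
im=cv2.imread("pics/side0.png"); cv2.imwrite("pics/side0c.png",cv2.resize(im[235:385,190:410],None,fx=3.6,fy=3.6,interpolation=cv2.INTER_CUBIC))
im=cv2.imread("pics/scene0.png"); cv2.imwrite("pics/scene0c.png",cv2.resize(im[225:325,240:440],None,fx=4,fy=4,interpolation=cv2.INTER_CUBIC))
E
```

```text
(no output)
```

View pics/side0c.png

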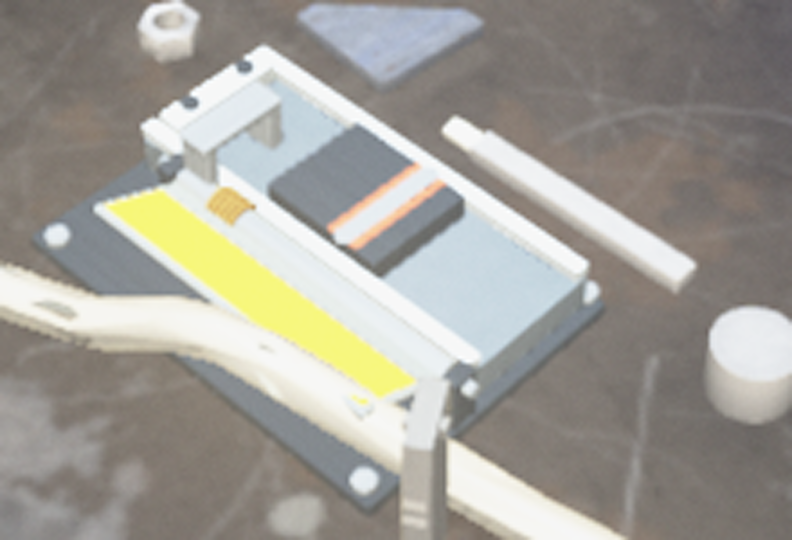

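View pics/scene0c.png

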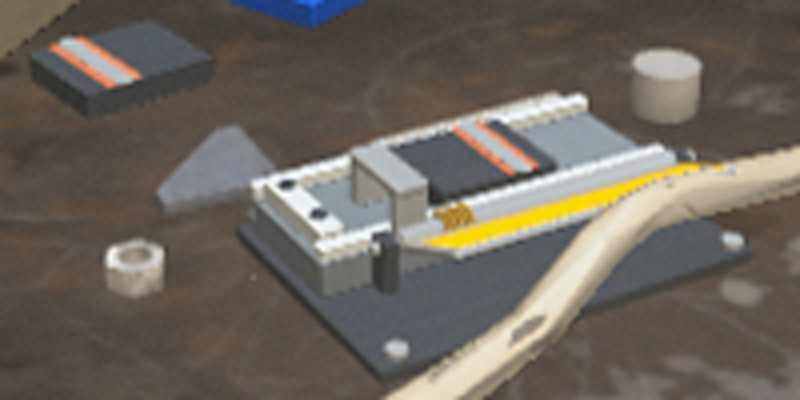

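Run:
```python
from h import *
S=lambda u,v:(190+u/3.6,235+v/3.6)
C=lambda u,v:(240+u/4,225+v/4)
ps,pc=camera_params("side"),camera_params("scene")
pairs={"rail-y -x":((587,266),(586,98)),"rail-y +x":((263,46),(256,186)),"rail+y -x":((479,358),(664,150)),"rail+y +x outer":((145,125),(320,243)),"plate bolt +x":((57,236),(397,346)),
"pad corner +x out":((97,208),(456,256)),"base+x+y":((35,238),(385,378)),"coup rear-y":((464,192),(497,122)),"coup rear+y":((377,258),(556,165))}
for k,(a,b) in pairs.items():
    P,g=tri(ray("side",*S(*a),ps),ray("scene",*C(*b),pc)); print(k,P.round(4),round(g,4))
print("coupon z=37")
for a in ((357,125),(271,183),(464,190),(378,256)): print(onz("side",*S(*a),.037,ps).round(4))
print("rail z=32")
for a in ((587,266),(263,46),(479,358)): print(onz("side",*S(*a),.032,ps).round(4))
# hose
def dens(pts,n=40):
    pts=np.array(pts,float); t=np.r_[0,np.cumsum(np.linalg.norm(np.diff(pts,axis=0),axis=1))]; s=np.linspace(0,t[-1],n*len(pts))
    return np.c_[np.interp(s,t,pts[:,0]),np.interp(s,t,pts[:,1])]
hs=[S(0,290),S(80,325),S(180,322),S(260,360),S(340,410),S(400,445),S(500,500),S(570,530),(400,405),(450,430),(500,453)]
hc=[(500,240),(470,256),(440,263),(420,268),(405,275),(390,285),(375,303),(355,316),(330,330),(300,355),(285,400)]
A=dens(hs,6);B=dens(hc,40)
for a in A[::3]:
    best=min((tri(ray("side",*a,ps),ray("scene",*b,pc))[::-1] for b in B),key=lambda r:r[0])
    print(a.round(0),best[1].round(3),round(best[0],4))
```

```text
rail-y -x [ 0.4156 -0.2868  0.0299] 0.0029
rail-y +x [ 0.5537 -0.4016  0.0299] 0.0034
rail+y -x [ 0.4543 -0.2401  0.0291] 0.003
rail+y +x outer [ 0.5948 -0.3523  0.0316] 0.0017
plate bolt +x [ 0.6242 -0.3079  0.0105] 0.0005
pad corner +x out [ 0.602  -0.2918  0.0438] 0.0012
base+x+y [ 0.6349 -0.3103  0.0033] 0.0032
coup rear-y [ 0.4641 -0.3175  0.0345] 0.0035
coup rear+y [ 0.495  -0.2807  0.0343] 0.0039
coupon z=37
[ 0.5087 -0.3517  0.037 ]
[ 0.539 -0.317  0.037]
[ 0.4638 -0.3186  0.037 ]
[ 0.4942 -0.2819  0.037 ]
rail z=32
[ 0.4154 -0.2869  0.032 ]
[ 0.5533 -0.4017  0.032 ]
[ 0.454  -0.2396  0.032 ]
[190. 316.] [ 0.613 -0.206  0.094] 0.0
[204. 322.] [ 0.657 -0.381 -0.124] 0.0001
[220. 325.] [ 0.579 -0.206  0.08 ] 0.0001
[235. 325.] [ 0.581 -0.289 -0.016] 0.0
[250. 329.] [ 0.56  -0.288 -0.024] 0.0
[264. 336.] [ 0.566 -0.426 -0.208] 0.0
[278. 345.] [ 0.545 -0.444 -0.253] 0.0
[291. 353.] [ 0.521 -0.464 -0.301] 0.0001
[305. 361.] [ 0.474 -0.188  0.043] 0.0001
[319. 368.] [ 0.457 -0.182  0.038] 0.0
[333. 376.] [ 0.439 -0.176  0.032] 0.0002
[347. 382.] [ 0.421 -0.173  0.025] 0.0001
[362. 388.] [ 0.403 -0.17   0.018] 0.0
[376. 395.] [ 0.385 -0.167  0.011] 0.0
[391. 401.] [ 0.366 -0.164  0.004] 0.0
[405. 407.] [ 0.348 -0.16  -0.003] 0.0002
[419. 415.] [ 0.33  -0.156 -0.009] 0.0003
[433. 422.] [ 0.313 -0.151 -0.015] 0.0002
[447. 429.] [ 0.295 -0.145 -0.021] 0.0001
[462. 435.] [ 0.277 -0.141 -0.027] 0.0
[476. 442.] [ 0.259 -0.137 -0.033] 0.0003
[490. 449.] [ 0.241 -0.132 -0.038] 0.0001
```

Run:
```python
from h import *
ps,pc=camera_params("side"),camera_params("scene")
for k,a,b in (("bar1",(308,343),(510,185)),("handle1",(286,420),(575,185)),("bar2",(612,438),(571,140)),("bar1 x bar2",(308,343),(571,140))):
    P,g=tri(ray("side",*a,ps),ray("scene",*b,pc)); print(k,P.round(3),round(g,3))
o=observe(); M=R.from_rotvec(o["ee_rot"]).as_matrix(); print(M.round(3))
p=camera_params("wrist"); print(p, M.T@(np.array(p["xyz"])-o["position"]), (M.T@R.from_rotvec(p["orientation"]).as_matrix()).round(3))
x=np.array([.5537-.4156,-.4016+.2868]); print("yaw fix",np.degrees(np.arctan2(x[1],x[0])), "tool y",np.degrees(np.arctan2(M[1,1],M[0,1])))
```

```text
bar1 [ 0.464 -0.088  0.198] 0.005
handle1 [ 0.476 -0.002  0.211] 0.003
bar2 [0.234 0.009 0.228] 0.006
bar1 x bar2 [ 0.461 -0.022  0.275] 0.013
[[-0.909  0.418 -0.   ]
 [ 0.418  0.909 -0.001]
 [-0.    -0.001 -1.   ]]
{'intrinsics': array([[368.79063424,   0.        , 316.55404002],
       [  0.        , 368.79063424, 238.0136298 ],
       [  0.        ,   0.        ,   1.        ]]), 'xyz': array([0.19897839, 0.59605741, 0.38447918]), 'orientation': array([2.45503216, 1.57288226, 0.20317287])} [ 6.81633984e-02 -9.31119171e-05 -1.33417235e-01] [[-0.    -0.967 -0.256]
 [ 1.    -0.    -0.   ]
 [ 0.    -0.256  0.967]]
yaw fix -39.7361266480356 tool y 65.31124083495048
```

```bash
python3 -m jog '[52,0,0,-1,1, 52,0,0,-1,1, 52,0,0,-1,0.5, 52,-0.88,-0.35,0,0, 52,-0.88,-0.35,0,0, 52,-0.88,-0.35,0,0, 52,-0.88,-0.35,0,0, 52,-0.88,-0.35,0,0, 52,-0.88,-0.35,0,0, 52,-0.88,-0.35,0,0, 52,-0.88,-0.35,0,0, 52,-0.88,-0.35,0,0, 52,-0.88,-0.35,0,0, 52,-0.88,-0.35,0,0, 52,0,0,0,0]'; python3 -c "
from h import *
o=observe();M=R.from_rotvec(o['ee_rot']).as_matrix();print(o['position'],np.degrees(np.arctan2(M[1,1],M[0,1])))
d=np.array([.488,-.27,.37])-o['position'];print(M.T@d/.04)"
```

```text
clock: 1.35
position: [0.4605, 0.1832, 0.3724]
ee_rot: [-1.074, -2.949, 0.017]
force: [-0.6, -0.5, 0.6]
width: 0.564
[0.46046334 0.18324033 0.37240339] 49.970650761004684
[-7.8148059  -8.23237729  0.1613893 ]
```

```bash
python3 -m jog '[52,-0.65,-0.69,0,0, 52,-0.65,-0.69,0,0, 52,-0.65,-0.69,0,0, 52,-0.65,-0.69,0,0, 52,-0.65,-0.69,0,0, 52,-0.65,-0.69,0,0, 52,-0.65,-0.69,0,0, 52,-0.65,-0.69,0,0, 52,-0.65,-0.69,0,0, 52,-0.65,-0.69,0,0, 52,-0.65,-0.69,0,0, 52,-0.65,-0.69,0,0, 52,0,0,0,0, 52,0,0,0,0]'; python3 -c "
from h import *
p=camera_params('wrist');np.save('w1.npy',p,allow_pickle=True)
im=get_image('wrist');cv2.imwrite('pics/w1.png',im[...,::-1])
o=observe();M=R.from_rotvec(o['ee_rot']).as_matrix();print(o['position'],np.degrees(np.arctan2(M[1,1],M[0,1])),M.round(3))"
```

```text
clock: 2.52
position: [0.4823, -0.2869, 0.3724]
ee_rot: [-1.073, -2.944, 0.022]
force: [0.7, 1.5, -0.0]
width: 0.567
[ 0.48189563 -0.28727203  0.3724971 ] 49.9263775158283 [[-0.765  0.644 -0.012]
 [ 0.644  0.765 -0.011]
 [ 0.002 -0.017 -1.   ]]
```

View pics/w1.png

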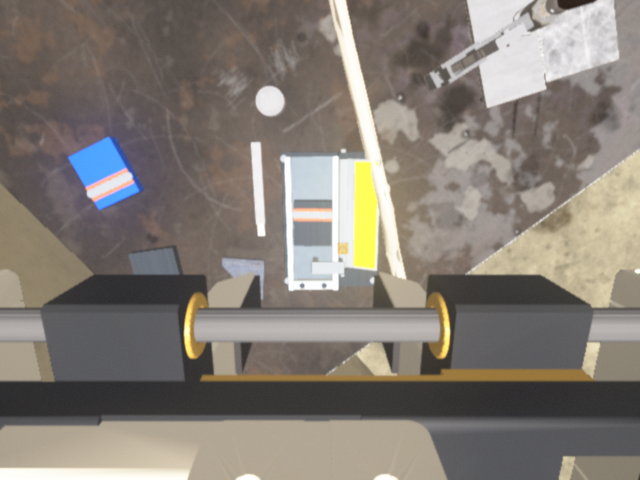

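Run:
```python
from h import *
pw=np.load('w1.npy',allow_pickle=True).item(); ps,pc=camera_params("side"),camera_params("scene")
S=lambda u,v:(190+u/3.6,235+v/3.6); C=lambda u,v:(240+u/4,225+v/4)
th=np.radians(-39.7);ex=np.array([np.cos(th),np.sin(th)]);ey=np.array([-ex[1],ex[0]]);O=np.array([.5142,-.3246])
F=lambda P:np.r_[(P[:2]-O)@ex,(P[:2]-O)@ey,P[2]].round(4)
def dens(pts,n):
    pts=np.array(pts,float); t=np.r_[0,np.cumsum(np.linalg.norm(np.diff(pts,axis=0),axis=1))]; s=np.linspace(0,t[-1],n)
    return np.c_[np.interp(s,t,pts[:,0]),np.interp(s,t,pts[:,1])]
hs=dens([(125,300),(150,292),(170,301),S(0,290),S(80,325),S(180,322),S(260,360),S(340,410),S(400,445),S(500,500),S(570,530),(400,405),(450,430),(500,453)],500)
hw=dens([(340,5),(350,60),(362,110),(375,165),(385,215),(393,250),(402,280)],12)
for a in hw:
    g,P,b=min(((*tri(ray("wrist",*a,pw),ray("side",*b,ps))[::-1],b) for b in hs),key=lambda r:r[0])
    print(a.round(0),b.round(0),P.round(3),"fix",F(P),round(g,4),"->scene",proj("scene",P,pc).round(0))
# fixture check
im=cv2.imread("pics/w1.png")
y=cv2.inRange(cv2.cvtColor(im,cv2.COLOR_BGR2HSV),(22,140,120),(35,255,255)); c=max(cv2.findContours(y,0,2)[0],key=cv2.contourArea)
print("pad rect",cv2.minAreaRect(c))
for k,p,z in (("rail-y,-x",(285,157),.032),("rail+y inner -x",(334,157),.032),("rail-y outer +x",(290,290),.032),("coup rear-y",(294,200),.037),("coup rear+y",(333,200),.037),("coup front",(313,245),.037),("slug",(270,93),.026),("soap lo",(257,142),.009),("soap hi",(263,236),.009)):
    print(k,F(onz("wrist",*p,z,pw)))
cv2.imwrite("pics/w1c.png",cv2.resize(im[130:300,230:430],None,fx=3.5,fy=3.5,interpolation=cv2.INTER_CUBIC))
```

```text
[340.   5.] [427. 419.] [ 0.328 -0.129  0.026] fix [-0.2683  0.0316  0.0257] 0.0002 ->scene [[474. 245.]]
[345.  30.] [406. 408.] [ 0.351 -0.141  0.025] fix [-0.2423  0.0371  0.0253] 0.0004 ->scene [[466. 249.]]
[349.  55.] [384. 398.] [ 0.376 -0.154  0.024] fix [-0.2151  0.0432  0.0243] 0.0004 ->scene [[458. 254.]]
[355.  80.] [363. 389.] [ 0.402 -0.166  0.024] fix [-0.1877  0.0504  0.0236] 0.0003 ->scene [[450. 259.]]
[361. 105.] [341. 379.] [ 0.429 -0.178  0.023] fix [-0.159   0.0583  0.0235] 0.0003 ->scene [[441. 264.]]
[367. 130.] [318. 368.] [ 0.457 -0.191  0.025] fix [-0.1291  0.0664  0.0254] 0.0002 ->scene [[432. 269.]]
[373. 155.] [297. 356.] [ 0.486 -0.204  0.03 ] fix [-0.0988  0.0741  0.0298] 0.0002 ->scene [[422. 273.]]
[378. 180.] [275. 343.] [ 0.514 -0.219  0.035] fix [-0.0679  0.0813  0.0351] 0.0005 ->scene [[411. 276.]]
[383. 205.] [254. 331.] [ 0.543 -0.233  0.038] fix [-0.0363  0.0883  0.0384] 0.0004 ->scene [[398. 281.]]
[389. 231.] [232. 325.] [ 0.575 -0.248  0.031] fix [-0.0018  0.0978  0.0314] 0.0001 ->scene [[384. 292.]]
[395. 255.] [206. 323.] [ 0.614 -0.264  0.015] fix [0.0378 0.1108 0.0145] 0.0001 ->scene [[368. 312.]]
[402. 280.] [184. 311.] [ 0.647 -0.277  0.021] fix [0.0721 0.1217 0.0207] 0.0005 ->scene [[353. 318.]]
pad rect ((365.2754211425781, 214.88125610351562), (20.9036922454834, 103.90499114990234), 1.301952600479126)
rail-y,-x [-0.0975 -0.0363  0.032 ]
rail+y inner -x [-0.0971  0.0254  0.032 ]
rail-y outer +x [ 0.0821 -0.0345  0.032 ]
coup rear-y [-0.0438 -0.0257  0.037 ]
coup rear+y [-0.0436  0.0242  0.037 ]
coup front [ 0.0162 -0.0019  0.037 ]
slug [-0.1739 -0.053   0.026 ]
soap lo [-0.116  -0.0747  0.009 ]
soap hi [ 0.0109 -0.0724  0.009 ]
```

View pics/w1c.png

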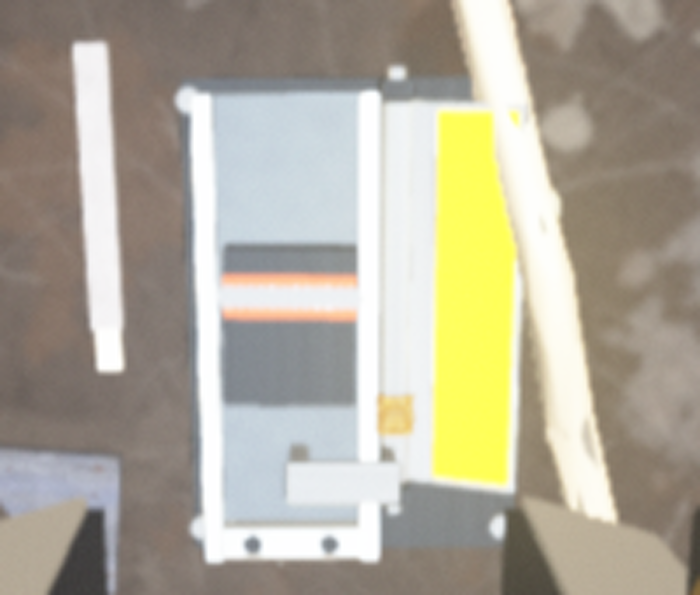

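The wrist view shows the fixture from above, with +x running down the picture. The coupon is at about (313,222), 60 x 50 mm and dark, so it is the one meant. The hose runs along the pad's outer edge with its inner edge at y≈74, so I'll keep the pad finger at y≈59.

```bash
cat >> h.py <<'E'
th=np.radians(-39.7);ex=np.array([np.cos(th),np.sin(th)]);ey=np.array([-ex[1],ex[0]]);O=np.array([.5142,-.3246])+.001*ex-.0007*ey
def F(P): return np.r_[(P[:2]-O)@ex,(P[:2]-O)@ey,P[2]]
def W(x,y,z): return np.r_[O+x*ex+y*ey,z]
def st(goal=None):
    o=observe();M=R.from_rotvec(o['ee_rot']).as_matrix()
    print("t",round(o['clock'],2),"fix mm",(F(o['position'])*1e3).round(1),"yaw err deg",round(np.degrees(np.arctan2(M[1,1],M[0,1]))-50.3,2),"tilt",M[2,:2].round(4),"F",o['force'].round(1),"w",round(o['width']*92,1))
    if goal is not None: print("units",(M.T@(W(*goal)-o['position'])/.04).round(2))
E
python3 -c "
from h import *
st((-.059,.024,.1))"
```

```text
t 2.57 fix mm [-49.7   8.8 372.5] yaw err deg -0.37 tilt [ 0.0022 -0.0168] F [-0.2 -1.2  0.5] w 51.9
units [0.22 0.49 6.81]
```

```bash
python3 -m jog '[51,0.11,0.24,0.4,-0.06, 51,0.11,0.25,0.9,0, 51,0,0,0.95,0, 51,0,0,0.95,0, 51,0,0,0.95,0, 51,0,0,0.95,0, 51,0,0,0.9,0, 51,0,0,0.8,0, 51,0,0,0,0, 51,0,0,0,0]' >/dev/null; python3 -c "
from h import *
st((-.059,.024,.085))
p=camera_params('wrist');np.save('w2.npy',p,allow_pickle=True)
a=get_image('wrist');b=get_image('side')
cv2.imwrite('pics/w2.png',a[...,::-1]);cv2.imwrite('pics/s2.png',b[...,::-1])"
```

```text
t 3.4 fix mm [-64.   39.2  92.1] yaw err deg 0.96 tilt [-0.0004 -0.0088] F [0.1 0.3 0.1] w 51.0
units [-0.12 -0.38  0.18]
```

View pics/w2.png

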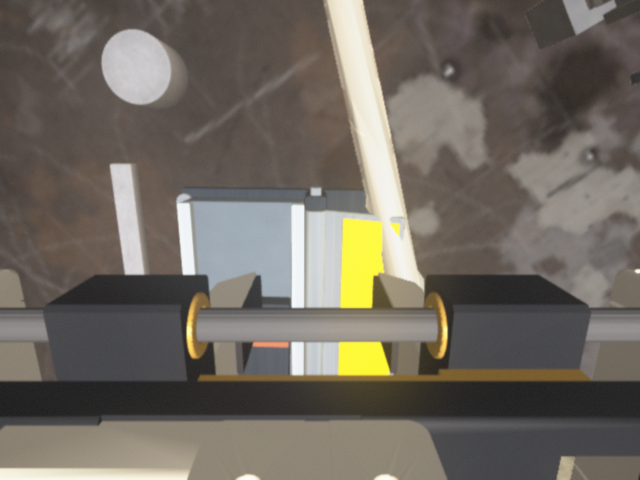

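```bash
python3 -c "
from h import *
pw=np.load('w2.npy',allow_pickle=True).item()
im=cv2.imread('pics/w2.png')
g=cv2.cvtColor(im,cv2.COLOR_BGR2GRAY).astype(int)
for v in (225,250): print(v,'grey',[ (u,g[v,u]) for u in list(range(174,198,2))+list(range(286,312,2))])
for u in (182,298): print(u,[(v,g[v,u]) for v in range(192,214,2)])
for k,p,z in (('-y out',(178,203),.032),('-y in',(191,203),.032),('+y in',(292,203),.032),('+y out',(305,203),.032)): print(k,(F(onz('wrist',*p,z,pw))*1e3).round(1))
st((-.059,.024,.085))"
```

```text
225 grey [(174, np.int64(100)), (176, np.int64(101)), (178, np.int64(169)), (180, np.int64(245)), (182, np.int64(244)), (184, np.int64(242)), (186, np.int64(243)), (188, np.int64(243)), (190, np.int64(237)), (192, np.int64(152)), (194, np.int64(152)), (196, np.int64(166)), (286, np.int64(174)), (288, np.int64(175)), (290, np.int64(179)), (292, np.int64(239)), (294, np.int64(246)), (296, np.int64(244)), (298, np.int64(243)), (300, np.int64(244)), (302, np.int64(244)), (304, np.int64(181)), (306, np.int64(166)), (308, np.int64(199)), (310, np.int64(212))]
250 grey [(174, np.int64(102)), (176, np.int64(102)), (178, np.int64(103)), (180, np.int64(166)), (182, np.int64(245)), (184, np.int64(244)), (186, np.int64(243)), (188, np.int64(242)), (190, np.int64(243)), (192, np.int64(237)), (194, np.int64(152)), (196, np.int64(155)), (286, np.int64(174)), (288, np.int64(174)), (290, np.int64(174)), (292, np.int64(239)), (294, np.int64(247)), (296, np.int64(245)), (298, np.int64(244)), (300, np.int64(245)), (302, np.int64(245)), (304, np.int64(181)), (306, np.int64(172)), (308, np.int64(202)), (310, np.int64(214))]
182 [(192, np.int64(104)), (194, np.int64(169)), (196, np.int64(201)), (198, np.int64(198)), (200, np.int64(191)), (202, np.int64(171)), (204, np.int64(238)), (206, np.int64(242)), (208, np.int64(242)), (210, np.int64(242)), (212, np.int64(242))]
298 [(192, np.int64(105)), (194, np.int64(104)), (196, np.int64(103)), (198, np.int64(102)), (200, np.int64(100)), (202, np.int64(120)), (204, np.int64(183)), (206, np.int64(239)), (208, np.int64(243)), (210, np.int64(243)), (212, np.int64(242))]
-y out [-98.7 -35.6  32. ]
-y in [-98.8 -28.7  32. ]
+y in [-99.8  25.   32. ]
+y out [-99.9  31.9  32. ]
t 3.5 fix mm [-63.1  39.3  93.4] yaw err deg 0.96 tilt [-0.0026 -0.0079] F [ 1.  -0.2  0.4] w 51.3
units [-0.1  -0.38  0.21]
```

```bash
python3 -m jog '[51,-0.05,-0.2,0,0.16, 51,-0.05,-0.2,0.1,0, 51,0,0,0,0, 51,0,0,0,0]' >/dev/null; python3 -c "
from h import *
st((-.059,.0235,.070))"
```

```text
t 3.83 fix mm [-54.5  23.   96. ] yaw err deg -0.05 tilt [-0.0132 -0.004 ] F [-0.3  0.5 -0. ] w 51.4
units [0.12 0.02 0.65]
```

```bash
python3 -m jog '[51,0.14,0,0.3,0, 51,0,0,0.3,0, 51,0,0,0,0, 51,0,0,0,0]' >/dev/null; python3 -c "
from h import *
st((-.060,.0235,.055))"
```

```text
t 4.17 fix mm [-57.2  22.2  73.7] yaw err deg -0.17 tilt [-0.0186 -0.002 ] F [0.4 0.5 0.5] w 50.9
units [0.08 0.03 0.47]
```

```bash
python3 -m jog '[51,0.1,0.03,0.1,0, 51,0,0,0.2,0, 51,0,0,0.15,0, 51,0,0,0.05,0, 51,0,0,0,0]' >/dev/null; python3 -c "
from h import *
st((-.060,.0235,.055))
p=camera_params('wrist');np.save('w3.npy',p,allow_pickle=True)
a=get_image('side');c=get_image('scene')
a=cv2.resize(a[235:385,190:410],None,fx=2.6,fy=2.6,interpolation=2);c=cv2.resize(c[220:310,290:450],None,fx=2.6,fy=2.6,interpolation=2)
k=np.zeros((max(len(a),0)+len(c),572,3),'uint8');k[:len(a),:a.shape[1]]=a;k[len(a):,:c.shape[1]]=c
k=k[:600];cv2.imwrite('pics/k3.png',k[...,::-1]);print(k.shape)"
```

```text
t 4.58 fix mm [-59.5  24.7  54.1] yaw err deg -0.12 tilt [-0.0212  0.0009] F [-4.5  0.7 14.6] w 51.1
units [ 0.01 -0.03 -0.02]
(600, 572, 3)
```

View pics/k3.png

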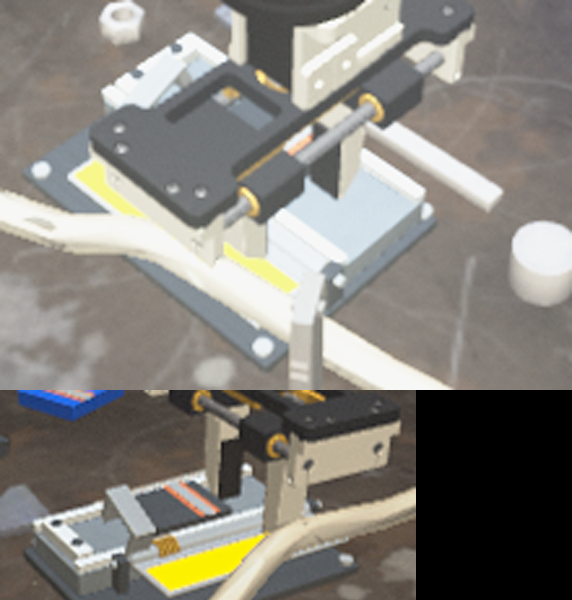

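The side and scene views show finger A on the yellow pad and finger B in the channel behind the coupon, with the jaw lifted. The hose is clear of the finger. I'll ease up a millimetre and re-read the force.

```bash
python3 -m jog '[51,0,0,-0.04,0, 51,0,0,0,0, 51,0,0,0,0]' >/dev/null; python3 -c "
from h import *
st((-.049,.0235,.055))"
```

```text
t 4.93 fix mm [-59.6  24.4  56.7] yaw err deg -0.14 tilt [-0.021   0.0021] F [-3.4  1.4  9.6] w 51.4
units [-0.26 -0.02  0.05]
```

```bash
python3 -m jog '[51,-0.1,0,0.04,0, 51,-0.1,0,0.02,0, 51,-0.1,0,0.02,0, 51,-0.1,0,0.02,0, 51,-0.1,0,0.02,0]' >/dev/null; python3 -c "
from h import *
st((-.0045,.0235,.055))"
```

```text
t 5.35 fix mm [-53.9  24.4  52.4] yaw err deg 0.0 tilt [0.0081 0.0068] F [-18.1  12.5  43.9] w 50.7
units [-1.23 -0.02 -0.07]
```

```bash
python3 -m jog '[51,0,0,-0.06,0, 51,0,0,0,0]' >/dev/null; python3 -c "
from h import *
st((-.0045,.0235,.055))"; python3 -m jog '[51,-0.06,0,0,0, 51,-0.06,0,0,0]' >/dev/null; python3 -c "
from h import *
st((-.0045,.0235,.055))"
```

```text
t 5.52 fix mm [-54.4  24.1  56.2] yaw err deg -0.02 tilt [0.0095 0.0084] F [-2.4  0.2  9.9] w 50.9
units [-1.25 -0.01  0.02]
t 5.68 fix mm [-53.   23.9  56.2] yaw err deg 0.0 tilt [0.016  0.0096] F [-8.1  6.4 12.8] w 51.1
units [-1.21 -0.01  0.01]
```

```bash
python3 -m jog '[51,-0.15,0,0,0, 51,-0.15,0,0,0, 51,-0.15,0,0,0]' >/dev/null; python3 -c "
from h import *
st((-.0045,.0235,.055))
c=get_image('scene');a=get_image('side');cv2.imwrite('pics/s4.png',a[...,::-1]);cv2.imwrite('pics/c4.png',cv2.resize(c[220:310,290:450],None,fx=5,fy=5,interpolation=2)[...,::-1])"
```

```text
t 5.93 fix mm [-44.   23.6  54.7] yaw err deg 0.06 tilt [0.0344 0.011 ] F [-10.4   6.2  16.2] w 50.9
units [-0.99 -0.   -0.04]
```

View pics/c4.png

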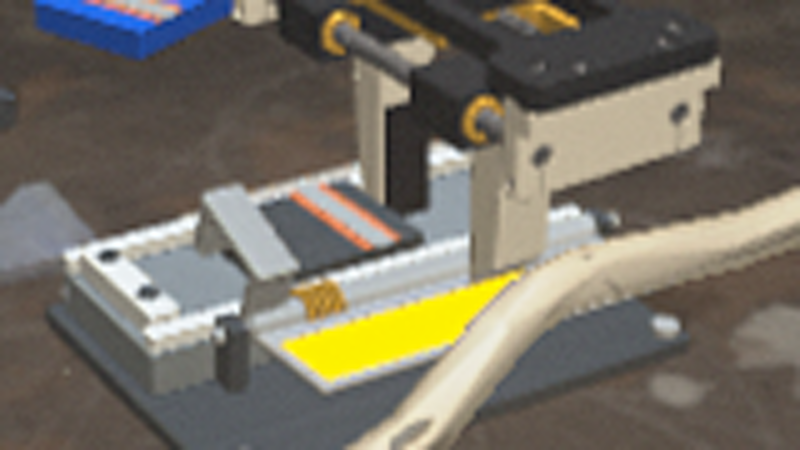

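```bash
python3 -m jog '[51,-0.15,0,-0.01,0, 51,-0.15,0,-0.01,0, 51,-0.15,0,-0.01,0, 51,-0.15,0,-0.01,0]' >/dev/null; python3 -c "
from h import *
st((-.0045,.0235,.055))"
```

```text
t 6.37 fix mm [-33.1  23.4  53.7] yaw err deg 0.15 tilt [0.062  0.0134] F [-12.5   8.2  17.6] w 51.0
units [-0.71  0.   -0.08]
```

```bash
python3 -m jog '[51,-0.15,0,-0.05,0, 51,-0.15,0,-0.02,0, 51,-0.15,0,-0.02,0, 51,-0.15,0,-0.02,0, 51,-0.15,0,-0.02,0]' >/dev/null; python3 -c "
from h import *
st((-.0045,.0235,.055))"
```

```text
t 6.78 fix mm [-18.7  22.9  55. ] yaw err deg 0.24 tilt [0.0967 0.0162] F [-9.8  6.1 15.9] w 51.0
units [-0.35  0.01 -0.03]
```

```bash
python3 -m jog '[51,-0.15,0,-0.03,0, 51,-0.15,0,-0.03,0, 51,-0.15,0,-0.03,0, 51,-0.15,0,-0.03,0]' >/dev/null; python3 -c "
from h import *
st((-.0045,.0235,.055))
a=get_image('side');c=get_image('scene')
cv2.imwrite('pics/s5.png',a[...,::-1]);cv2.imwrite('pics/c5.png',cv2.resize(c[220:310,290:450],None,fx=5,fy=5,interpolation=2)[...,::-1])"
```

```text
t 7.12 fix mm [-5.8 22.2 55.9] yaw err deg 0.28 tilt [0.1225 0.0177] F [-8.6  5.1 12.3] w 51.4
units [-0.03  0.03  0.02]
```

View pics/c5.png

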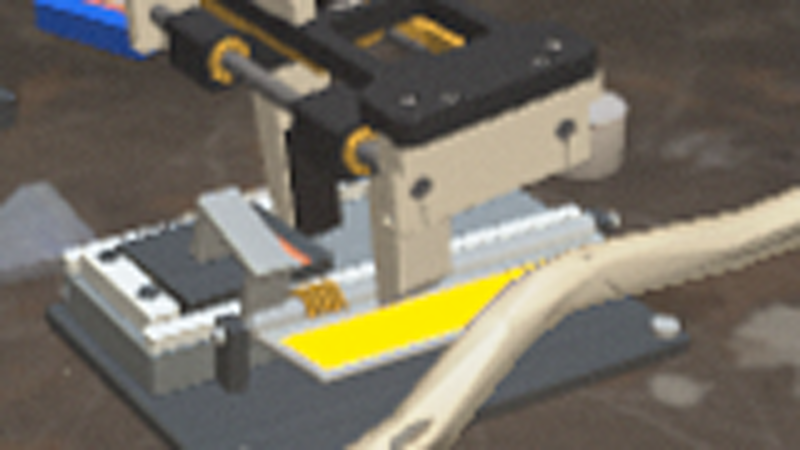

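The coupon is under the raised jaw and almost at the stop: its front edge in the crop, (120,245)-(180,305), is beside the stop block. I'll push on until the force rises.

```bash
python3 -m jog '[51,-0.15,0,0,0]' >/dev/null; python3 -c "
from h import *
st()";  python3 -m jog '[51,-0.15,0,-0.02,0]' >/dev/null; python3 -c "
from h import *
st()"
```

```text
t 7.3 fix mm [-3.3 22.  55.2] yaw err deg 0.27 tilt [0.1301 0.0185] F [-23.2  18.2  33.1] w 51.1
t 7.38 fix mm [-3.1 22.  55.1] yaw err deg 0.23 tilt [0.1426 0.0196] F [-19.6  15.5  27.9] w 51.1
```

```bash
python3 -m jog '[51,-0.06,0,0,0, 51,-0.06,0,0,0, 51,-0.02,0,0,0]' >/dev/null; python3 -c "
from h import *
st()
c=get_image('scene');a=get_image('side');cv2.imwrite('pics/s6.png',a[...,::-1]);cv2.imwrite('pics/c6.png',cv2.resize(c[240:290,300:360],None,fx=10,fy=10,interpolation=2)[...,::-1])
pc=camera_params('scene')
for y in (-.025,.025): print('front top edge expected',(proj('scene',[W(.065,y,.037),W(.065,y,.036),W(.005,y,.037)],pc)-[300,240])*10)
"
```

```text
t 7.63 fix mm [-3.3 21.9 55.7] yaw err deg 0.12 tilt [0.1558 0.0227] F [-3.6  1.3 11.9] w 51.3
front top edge expected [[122.66813037 273.83440079]
 [122.78023154 278.80411528]
 [414.45065807 196.94375439]]
front top edge expected [[258.50953057 397.39524671]
 [258.55031823 402.56191569]
 [560.94972394 312.39060745]]
```

View pics/c6.png

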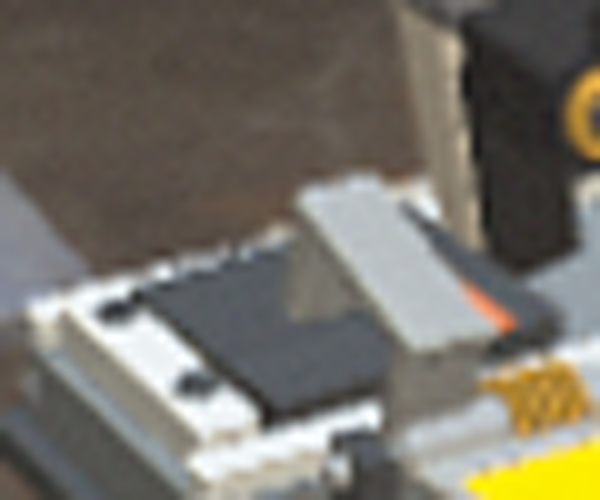

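The coupon's front edge, (140,290)-(265,410), lies flush against the stop with no gap. The rear corner is at (558,320), against (561,312) predicted for home. Now I'll back off and lift.

```bash
python3 -m jog '[51,0.12,0,0,0, 51,0.12,0,-0.02,0, 51,0.1,0,-0.05,0, 51,0.05,0,-0.15,0, 51,0.05,0,-0.3,0]' >/dev/null; python3 -c "
from h import *
st()
o=observe();M=R.from_rotvec(o['ee_rot']).as_matrix();print(M.T@[0,0,1])"
```

```text
t 8.15 fix mm [-17.8  21.3  77.6] yaw err deg 0.11 tilt [0.1558 0.0225] F [ 0.4  0.6 -0.4] w 51.0
[ 0.15584639  0.02252425 -0.98752446]
```

```bash
python3 -m jog '[51,0.09,0.01,-0.6,0, 51,0.14,0.02,-0.9,0, 51,0.14,0.02,-0.9,0, 51,0.14,0.02,-0.9,0, 51,0.14,0.02,-0.9,0, 51,0.14,0.02,-0.9,0, 51,0.5,0.02,-0.5,0, 51,0.8,0,0,0, 51,0,0,0,0, 51,0,0,0,0, 51,0,0,0,0]' >/dev/null; python3 -c "
from h import *
st()
pw=camera_params('wrist');np.save('w7.npy',pw,allow_pickle=True)
im=get_image('wrist');c=get_image('scene')
a=cv2.resize(c[235:300,295:395],None,fx=5,fy=5,interpolation=2)
b=cv2.resize(im[100:320,160:460],(409,300))
k=np.zeros((600+25,500,3),'uint8');k=np.zeros((600,500,3),'uint8');k[:300,:409]=b;k[300:]=a[:300]
cv2.imwrite('pics/w7.png',im[...,::-1]);cv2.imwrite('pics/k7.png',k[...,::-1])"
```

```text
t 9.07 fix mm [-68.7  19.3 333.4] yaw err deg 0.0 tilt [0.1531 0.0228] F [ 0.7  0.6 -0.9] w 51.1
```

View pics/k7.png

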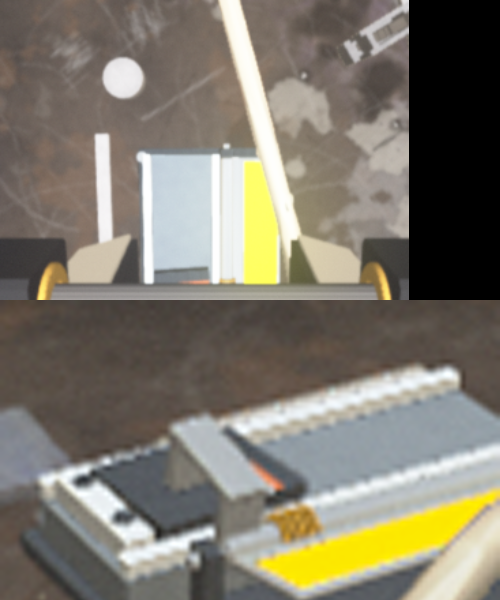

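The jaw is down on the coupon, and the coupon is at the stop. In the wrist view its rear edge, (155,272)-(210,265), looks slightly skewed, so I'll measure it.

```bash
python3 - <<'E'
from h import *
pw=np.load('w7.npy',allow_pickle=True).item(); im=cv2.imread("pics/w7.png"); g=cv2.cvtColor(im,6).astype(int)
for u in range(268,316,4):
    col=g[215:312,u]; d=np.diff(col); v=215+int(np.argmin(d[60:]))+60 if 0 else None
    idx=np.where(col<110)[0]; print(u,215+idx[0] if len(idx) else None,col[70:97:3])
E
python3 - <<'E'
import cv2
im=cv2.imread("pics/w7.png"); cv2.imwrite("pics/w7c.png",cv2.resize(im[270:325,250:335],None,fx=9,fy=9,interpolation=cv2.INTER_CUBIC))
E
```

```text
268 None [254 254 254 254 254 254 254 253 113]
272 None [220 223 222 223 226 211 212 202 112]
276 299 [209 206 204 205 173 114 132 129 112]
280 308 [209 206 207 205 165 122 133 128 114]
284 308 [209 209 208 207 149 132 133 129 113]
288 298 [208 207 211 209 133 130 132 131 114]
292 298 [210 209 210 209 127 135 135 140 115]
296 None [209 209 211 210 121 135 135 151 118]
300 None [213 211 212 206 117 139 138 165 120]
304 None [213 213 213 205 114 142 142 180 119]
308 None [213 211 210 203 117 140 141 183 122]
312 None [214 210 211 205 152 151 148 190 125]
```

Run:
```python
from h import *
pw=np.load('w7.npy',allow_pickle=True).item(); im=cv2.imread("pics/w7.png"); g=cv2.cvtColor(im,6).astype(float)
def edge(us,v0,v1,lv,fall,z):
    P=[]
    for u in us:
        c=g[v0:v1,u]; s=(c[:-1]>=lv)&(c[1:]<lv) if fall else (c[:-1]<lv)&(c[1:]>=lv)
        i=np.where(s)[0]
        if len(i): i=i[0]; P.append((u,v0+i+(lv-c[i])/(c[i+1]-c[i])))
    Q=np.array([F(onz("wrist",*p,z,pw)) for p in P])*1e3
    k=np.polyfit(Q[:,1],Q[:,0],1); print(len(Q),"x at y=0 %.1f mm, tilt %.3f rad, resid %.2f"%(k[1],np.arctan(-k[0]),np.std(Q[:,0]-np.polyval(k,Q[:,1]))),np.array(P)[[0,-1]].round(1))
edge(range(276,311,2),285,310,170,True,.025)     # coupon rear bottom edge on the deck
for u in (280,300): print(g[200:225,u].astype(int))
# left rail inner/outer edges over rows
for z,lo,hi in ((.032,255,285),):
    P=[(lo+np.argmax(np.diff(g[v,lo:hi])),v) for v in range(225,300,5)]
    Q=np.array([F(onz("wrist",*p,z,pw)) for p in P])*1e3; k=np.polyfit(Q[:,0],Q[:,1],1); print("rail dir rad %.3f y %.1f"%(np.arctan(k[0]),k[1]))
```

```text
18 x at y=0 4.5 mm, tilt 0.057 rad, resid 0.11 [[276.  297.1]
 [310.  295. ]]
[114 113 115 116 117 116 115 117 117 123 127 127 136 177 209 211 209 210
 208 209 208 208 206 208 208]
[122 122 119 121 120 120 119 120 122 126 128 130 138 171 204 210 210 211
 211 212 211 211 211 213 213]
rail dir rad 0.008 y -37.5
```

Coupon yaw measures about 0.05 rad. The 2 mm side clearance caps it at about 0.068 rad, so it stays under the 0.08 limit. The rear face is at x≈4.5 mm, against 5 for a square home position. The arm is well clear, so I'm handing in.

```bash
python3 -c "
from h import *
pw=np.load('w7.npy',allow_pickle=True).item();p1=np.load('w1.npy',allow_pickle=True).item()
print('slug now',F(onz('wrist',160+123*300/409,100+78*220/300,.026,pw)).round(3),'before',F(onz('wrist',270,100,.026,p1)).round(3))
st();print(sign_off())"
```

```text
slug now [-0.165 -0.053  0.026] before [-0.167 -0.053  0.026]
t 9.17 fix mm [-68.2  19.4 332.6] yaw err deg -0.0 tilt [0.1537 0.0221] F [-0.   0.1  0.1] w 51.0
the job is handed in; nothing more can be done
None
```

I pressed the clip pad down with one finger and pushed the coupon home with the other. Then I backed off so the clip closed on it, lifted clear and handed the job in at 9.2 s. No verdict was reported.

**Last checks that look good:**
- **Coupon position:** it shows no gap at the end stop in the scene view. Its rear face measures x ≈ 4.5 mm, against 5 for perfectly home.
- **Clip:** the jaw looks down on the coupon in the last picture. I did not measure the joint angle.
- **Robot:** the tool-force reading is about zero, and the tool is 0.33 m up and touching nothing.
- **Loose things:** the slug is within 2 mm of where it was. The soapstone, gusset and nut were not re-measured, but the gripper never went near them.

**Not perfect:**
- **Coupon angle:** it sits about 0.05 rad off square, under the 0.08 limit. The channel clearance keeps it below about 0.07.
- **Tool tilt:** pad friction tipped the tool by about 0.15 rad during the push.
- **Clip force:** near the start of the push the pad briefly went past the comfortable depth, with about 44 N upward on the wrist. I eased off at once.
- **Calibration:** the cameras disagreed by 2–3 mm about the fixture's position, so I worked with a compromise between them.

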